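# Sweep the offcuts out of the mitre box with the bench brush

## Task

Pick up the brush and, with its bristles resting lightly on the bed of the mitre box, sweep all four wooden offcuts out of the open end into the scrap tray; do not touch the offcuts with the gripper, do not lean hard on the brush, and leave the tape roll, ink bottle and tub where they stand. Then lay the brush back down on the table, clear of the mitre box and tray, resting on its bristles and handle end as it was at the start.

Things in the scene. Friction and masses are not known exactly. Their poses are not given: they have to be found in the camera images.
- mitrebox: Fixed wooden U-channel. Origin on the table under the channel's centre; x along the channel to its open end, z up. Bed: x = -75 (18 mm thick stop) to +75 mm (open end, flush with the end face), y = -50 to +50 mm; its board is set at a different height each time, top 46 to 57 mm above the table, so feel for it. Side fences (15 mm thick) and stop: top 79 mm above the table.
- tray: Fixed dark sheet-steel scrap tray on the table right under the open end of the mitre box, 120 (x) x 150 (y) x 35 mm high, walls and floor 4 mm, open top. Origin under its centre, axes parallel to the box's.
- brush: Loose cranked wooden brush, 205 mm long, 0.14 kg, lying like a flat inverted V on bristle tips and handle end. Origin on the table under the handle's grip point, z up, head to -x. Handle: bar 20 mm wide (y), 16 mm thick; centre line at z = 51 mm at x = 0, falling straight to x = 118, z = 8 mm (the end) and rising to the neck at x = -45, z = 68 mm. Head: see bristle_tip.
- bristle_tip (a point): Centre of the end face of the bristles, at x = -84, z = 6 mm in the brush frame. The head (60 mm wide in y, 22 thick) runs from the neck down to here, 58 degrees below level as it lies; tip the brush 15 to 35 degrees more, head down, to stand the bristles upright. Black bristles, 43 mm long, springy along their length: give up to 4 mm, 1 N per mm.
- offcut_block: Loose wooden offcut, block 28 x 20 x 18 mm (x, y, z), origin at the centre of its underside. It starts on the mitre box bed, like the other three, anywhere between 40 mm from the stop and 17 mm from the open end.
- offcut_slip: Loose wooden offcut, thin slip 28 x 22 x 6 mm (x, y, z) lying flat: a brush held a few mm above the bed passes over it. Origin at the centre of its underside, starts on the mitre box bed.
- offcut_dowel: Loose wooden offcut, slug of round dowel, 25 mm diameter, 20 mm high, standing on end; origin at the centre of its underside, starts on the mitre box bed.
- offcut_step: Loose wooden offcut with a step, 28 x 20 mm (x, y), 20 mm high over its -x half and 10 mm over the rest; origin at the centre of its underside, starts on the mitre box bed.
- tape_roll: Bystander: roll of masking tape lying flat, 100 mm diameter, 24 mm high; origin under its centre.
- ink_bottle: Bystander: small brown ink bottle, 36 mm diameter, 75 mm high; origin under its centre.
- tub: Bystander: white open tub, 90 mm diameter at the rim, 60 mm high; origin under its centre.
Things that resemble listed ones, but are neither listed nor needed, are in the scene too. Leave any pink or turquoise look-alike of the brush alone.

How it is judged:
By the outcome, as a careful person would: the job done as asked, in the order asked, and still so for the second after the job is handed in, with the robot touching nothing.
It also fails if it takes over 58 s, if anything falls off the work surface, if the arm or the gripper's body presses on something with over 40 N, if the wrist force passes 120 N, or if a joint passes its speed limit or range.

## Robot

A 6-joint arm with a two-finger parallel gripper is mounted at the origin on the work surface. World frame = base frame: x ahead of the robot, y to its left, z up, the work surface at z = 0. Lengths are in m, angles in degrees, forces in N, time in s.
With the tool pointing down it reaches from about 0.4 to 0.825 m from the base axis. Payload 7 kg.
Tool frame: the origin (TCP) lies midway between the tips of the shut fingers; the grasp point (between the pads) lies 19 mm behind it (r.grip_depth is the distance from the TCP to the grasp point, in m); z points along the fingers, y is the line along which they close (so a half turn about z gives the same grasp; the last joint's range is limited). The gripper opens to 88 mm and grips with 3 to 60 N. Pads are 19 mm wide; open, the fingers measure 130 mm over their backs; the gripper's body (78 mm by 193 mm) begins 47 mm behind the grasp point.
Start: joints at [83.6, 20.546, 0.682, 0, -70.136, -16.507], TCP at [0.263, 0.622, 0.227] pointing down, gripper open.
Joint ranges: [-176.03, 176.03], [-82.01, 121.73], [-58.28, 71.71], [-173.87, 95.51], [-174.79, -0.11], [-173.66, 173.66]. Speed limits (degrees/s): [136.94, 136.94, 172.46, 180, 180, 180].

## Interface

Orientations are given as [roll, pitch, yaw] about the fixed x, y, z axes, in that order (R = Rz(yaw) Ry(pitch) Rx(roll)).
In Python, from plant import r, capture, close_job, search_frame, outline_of gives the robot as it stands.
- The arm moves only by the shell command python3 -m creep 'ROWS' [FORCE]. ROWS is JSON, a list of rows, each a list of 7 numbers: the finger opening in mm, from 0 to 87.6, then the shift along the world's x, y, z in units of 25 mm (1.0 is 25 mm), then the turn, a rotation vector about the world's x, y, z in degrees. In form: [[hand, x, y, z, ax, ay, az], ...]. A call has 1 to 8 rows; each row shifts and turns the commanded pose from where the row before left it; what a row does not reach is not made up. A row lasts 1/12 s, in which the tool goes at most 41.7 mm and 7.16 degrees, less where a joint would pass 70% of its speed; a pose out of reach is approached as far as the arm can. A call is refused whole if a number of a shift passes 1 or a number of a turn 7.16, either way. A call with a gripper value outside its range is refused whole. The fingers move at their own pace and stop on an object; FORCE is the grip in N (left out, the last holds). Time passes only in rows, so rows that do not move let the fingers close. It gives the time, the measured TCP pose, the force, the opening and the grip force at its end, in the units of the state.
- r.get_state(): the state, without advancing time (a new reading comes with each control period).
- capture(name): name is "scene" or "top" or "wrist"; returns a dict with "frame" (480x640x3 uint8, red, green, blue), "K" (3x3 intrinsics, pixels), "origin" and "rotation" of the camera in the world. Camera axes: x right, y down, z forward; pixel columns grow to the right and rows downward; lengths in m; the calibration is good to about 2 mm. A picture is of the moment at which its call begins. There is no depth.
- close_job(): hands the job in; it is judged then, once.
Trained networks look in a picture, given as the dict that the camera call returned (one of the last four; its "shot" number tells which), for a name from the list of things; names that differ only in an ending like _2 or _b are one class to them, and where a whole thing is asked for, a point or a joint stands for the part that bears it (a point fixed in the world has none). Each returns a list of dicts, best first, with "conf" (0 to 1); they miss things now and then, are a little off and sometimes report something else, mostly with a low value. They report only what shows in the picture. A call takes as long as a camera call. They do not tell look-alikes from the thing itself.
- search_frame(picture, target): "bbox" ([left, top, right, bottom] in pixels, round what is visible of it).
- outline_of(picture, target): "region" (480x640 bool, what is visible of it) and "bbox" ([left, top, right, bottom] in pixels, round what is visible of it).
The state is a dict: "time_s": time; "joints": joint angles; "qd": joint speeds; "joint_torque": joint torques, N m; "tcp_pos": TCP position; "eef_rot": TCP orientation; "contact_force": force on the tool from outside, world axes, zero at the start; "moment": the same for the moment, N m; "gripper_width": finger opening in m; "gripper_force": force on a finger pad.
Only numpy, scipy, OpenCV 4.12 (cv2) and the standard library are available. Lean on these libraries where they do the work, as an engineer would, in place of code of your own. Each camera call takes 0.05 s, during which the arm holds its last target. There are 200 camera calls.

## Working session

There is one attempt and no reset: what is moved stays moved. The work goes in short steps, Python scripts to look and compute and a shell command to move; the robot and the scene stay as the last step left them, time stands still between calls to the robot, and variables do not carry over. Pictures are saved under pics/ and viewed, at most 10 in all, crops included, and the job is handed in when it is done.

```bash
ls; mkdir -p pics
cat > h.py <<'E'
import cv2,numpy as np
from plant import r,capture,close_job,search_frame,outline_of
def save(p,n): cv2.imwrite('pics/'+n+'.png',p['frame'][:,:,::-1])
def ray(p,uv,z):
    K=np.array(p['K']);R=np.array(p['rotation']);o=np.array(p['origin'])
    d=R@np.linalg.inv(K)@np.array([uv[0],uv[1],1.]);return o+d*(z-o[2])/d[2]
def proj(p,X):
    K=np.array(p['K']);R=np.array(p['rotation']);o=np.array(p['origin'])
    c=K@(R.T@(np.array(X)-o));return c[:2]/c[2]
E
python3 - <<'E'
from h import *
s=r.get_state();print(s['tcp_pos'],s['eef_rot'],s['time_s'])
for n in('top','scene'):
    p=capture(n);save(p,n+'0');print(n,np.round(p['origin'],3),np.round(p['rotation'],3).tolist())
    for t in ['mitrebox','tray','brush','bristle_tip','offcut_block','offcut_slip','offcut_dowel','offcut_step','tape_roll','ink_bottle','tub']:
        print(t,[(np.round(d['bbox']).astype(int).tolist(),round(d['conf'],2)) for d in search_frame(p,t)][:3])
E
```

```text
pics
[0.26256647 0.62132899 0.22563292] [ 1.79906552e+02 -8.88464606e-03 -2.29130139e+01] 0.0
top [0.362 0.002 1.026] [-173.591, 0.454, -90.274]
mitrebox [([302, 156, 367, 243], 0.92)]
tray [([290, 104, 366, 163], 0.98), ([144, 127, 188, 171], 0.75)]
brush [([112, 323, 187, 419], 0.93), ([139, 210, 209, 299], 0.79), ([234, 280, 328, 336], 0.58)]
bristle_tip [([181, 269, 207, 300], 0.97), ([118, 406, 145, 416], 0.51)]
offcut_block [([312, 172, 328, 184], 0.63)]
offcut_slip []
offcut_dowel [([338, 187, 350, 204], 0.51)]
offcut_step [([312, 193, 329, 206], 0.62)]
tape_roll [([437, 245, 488, 293], 0.89)]
ink_bottle [([464, 179, 486, 200], 0.7)]
tub [([145, 125, 187, 172], 0.57)]
scene [ 1.255 -0.447  0.978] [-134.576, 0.014, 59.391]
mitrebox [([276, 242, 379, 336], 0.56), ([182, 345, 208, 378], 0.54)]
tray [([320, 302, 418, 389], 0.9)]
brush [([288, 181, 353, 249], 0.94), ([383, 178, 473, 225], 0.87), ([328, 268, 343, 285], 0.7)]
bristle_tip [([333, 198, 357, 209], 0.69), ([370, 138, 386, 142], 0.5), ([386, 191, 400, 215], 0.48)]
offcut_block [([345, 284, 357, 299], 0.75)]
offcut_slip []
offcut_dowel [([311, 278, 326, 296], 0.51)]
offcut_step [([328, 267, 345, 285], 0.74)]
tape_roll [([150, 277, 204, 325], 0.93)]
ink_bottle [([183, 345, 204, 379], 0.74), ([383, 189, 401, 219], 0.6)]
tub [([473, 240, 517, 284], 0.74), ([328, 269, 344, 285], 0.56)]
```

```bash
cat >> h.py <<'E'
from scipy.spatial.transform import Rotation as Ro
_cap=capture
def capture(n):
    p=_cap(n); return p
def RR(p):
    R=np.array(p['rotation']); return R if R.shape==(3,3) else Ro.from_euler('xyz',R,degrees=True).as_matrix()
def ray(p,uv,z):
    o=np.array(p['origin']);d=RR(p)@np.linalg.inv(np.array(p['K']))@np.array([uv[0],uv[1],1.]);return o+d*(z-o[2])/d[2]
def proj(p,X):
    c=np.array(p['K'])@(RR(p).T@(np.array(X)-np.array(p['origin'])));return c[:2]/c[2]
E
python3 - <<'E'
import cv2
a=cv2.imread('pics/top0.png');cv2.imwrite('pics/topc.png',cv2.resize(a[90:430,100:500],None,fx=2,fy=1.7647*1,interpolation=cv2.INTER_CUBIC) if 0 else cv2.resize(a[90:390,100:500],(800,600),interpolation=cv2.INTER_CUBIC))
E
```

```text
(no output)
```

View pics/top0.png

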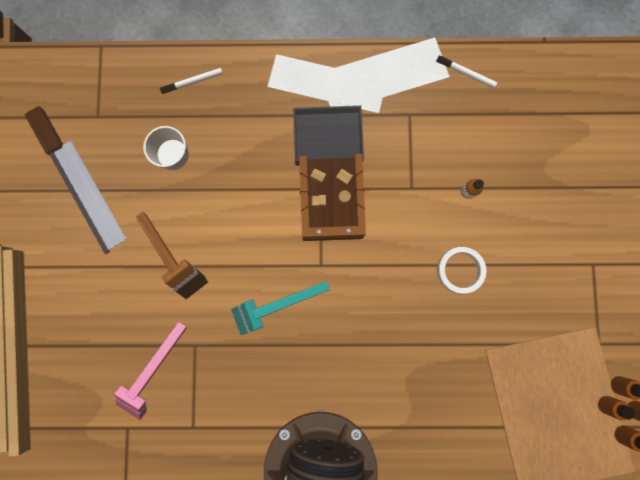

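View pics/topc.png

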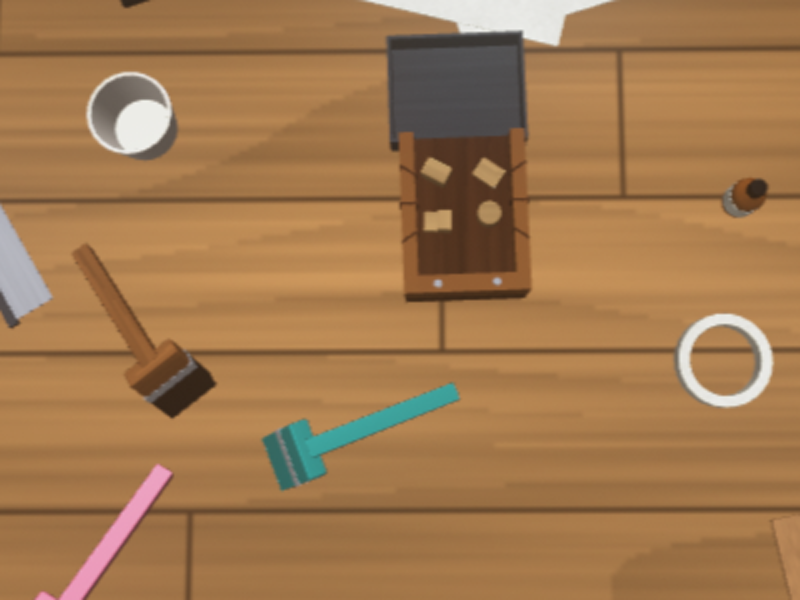

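```bash
cat > fit.py <<'E'
from h import *
from scipy.optimize import minimize
def box(x0,x1,y0,y1,z0,z1): return np.array([[x,y,z] for x in(x0,x1) for y in(y0,y1) for z in(z0,z1)])/1000.
def bar(a,b,w,t):
    a=np.array(a,float);b=np.array(b,float);d=(b-a)/np.linalg.norm(b-a);n=np.array([-d[2],0,d[0]])
    return np.array([p+s*n*t/2+np.array([0,q*w/2,0]) for p in(a,b) for s in(-1,1) for q in(-1,1)])/1000.
c,s=np.cos(np.radians(58)),np.sin(np.radians(58))
tip=np.array([-84,0,6.]);up=np.array([c,0,s])
M={'brush':[bar([118,0,8],[0,0,51],20,16),bar([0,0,51],[-45,0,68],20,16),bar(tip,tip+up*73,60,22)],
'mitrebox':[box(-75,75,-65,65,0,79)],'tray':[box(-60,60,-75,75,0,35)]}
def sil(p,parts,q):
    R=Ro.from_euler('z',q[2]).as_matrix();m=np.zeros((960,1280),np.uint8)
    for P in parts:
        X=P@R.T+[q[0],q[1],0];uv=np.array([proj(p,x) for x in X])
        cv2.fillConvexPoly(m,cv2.convexHull(np.round((uv*2+.5)*16).astype(np.int32)),1,shift=4)
    return m>0
def fit(parts,obs,q0,hull=False):
    ms=[]
    for p,reg in obs:
        m=cv2.resize(reg.astype(np.uint8),(1280,960),interpolation=cv2.INTER_NEAREST)
        if hull:
            pts=cv2.findNonZero(m);cv2.fillConvexPoly(m,cv2.convexHull(pts),1)
        ms.append((p,m>0))
    f=lambda q:-sum((sil(p,parts,q)&m).sum()/(sil(p,parts,q)|m).sum() for p,m in ms)/len(ms)
    best=None
    for d in(.15,.05,.02):
        S=np.array([q0]+[np.array(q0)+e for e in np.diag([.01*d/.05,.01*d/.05,d])])
        r_=minimize(f,q0,method='Nelder-Mead',options=dict(initial_simplex=S,xatol=1e-4,fatol=1e-4));q0=r_.x
    return q0,-r_.fun
E
cat > m1.py <<'E'
from fit import *
P=[capture('top'),capture('scene')]
def reg(p,t,near):
    best=[d for d in outline_of(p,t)]
    best=[d for d in best if np.hypot((d['bbox'][0]+d['bbox'][2])/2-near[0],(d['bbox'][1]+d['bbox'][3])/2-near[1])<25]
    return best[0]['region'] if best else None
t,sc=P
b0=ray(t,(174,255),.04);m0=ray(t,(334,200),.06);t0=ray(t,(328,135),.02)
print(b0,m0,t0,proj(sc,b0),proj(sc,m0),proj(sc,t0))
e=ray(t,(141,215),.01);h=ray(t,(183,275),.04);d=e-h
for n,x0,yaw in(('brush',b0,np.arctan2(d[1],d[0])),('mitrebox',m0,0.),('tray',t0,0.)):
    obs=[]
    for p in P:
        g=reg(p,n,proj(p,x0))
        if g is not None: obs.append((p,g))
    for o in [obs]+[[x] for x in obs]:
        q,v=fit(M[n],o,[x0[0],x0[1],yaw],n!='brush'); print(n,len(o),np.round(q[:2],4),round(np.degrees(q[2]),2),round(v,3))
E
python3 m1.py
```

```text
[0.44558588 0.30276092 0.04      ] [ 0.55710952 -0.03446809  0.06      ] [ 0.71102698 -0.02417765  0.02      ] [419.41579395 204.86184998] [322.44942758 282.89681562] [367.0380802  345.31452034]
brush 2 [0.4454 0.3183] 38.28 0.871
brush 1 [0.4471 0.3181] 37.34 0.923
brush 1 [0.4423 0.3227] 36.59 0.917
mitrebox 1 [ 0.554  -0.0261] 2.04 0.975
mitrebox 1 [ 0.554  -0.0261] 2.04 0.975
tray 2 [ 0.7115 -0.0226] 1.4 0.939
tray 1 [ 0.7137 -0.0229] 1.23 0.93
tray 1 [ 0.7102 -0.0206] 2.27 0.988
```

View pics/scene0.png

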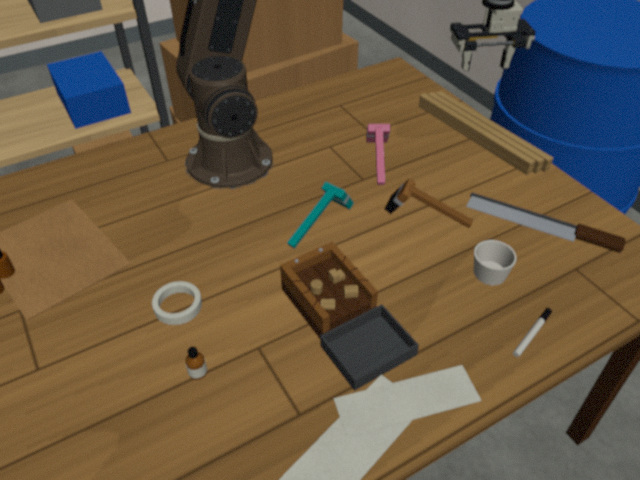

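```bash
python3 - <<'E'
from fit import *
t=capture('top');s=capture('scene')
f=lambda u,v:(100+u/2,90+v/2)
for n,uv,z in (('farL',(400,132),.079),('farR',(524,129),.079),('nearL',(405,292),.079) ,('nearR',(530,291),.079),('stopinL',(417,276),.079),('stopoutL mid',(405,292),.079),('trayFL',(388,38),.035),('trayFR',(522,32),.035)):
    print(n,np.round(ray(t,f(*uv),z),4))
for uv,z in (((282,263),.079),((328,246),.079),((377,291),.079),((331,312),.079),((417,347),.035),((354,383),.035),((374,309),.035),((322,345),.035)): print('sc',uv,np.round(ray(s,uv,z),4))
im=lambda p,n,a:cv2.imwrite('pics/'+n,cv2.resize(p['frame'][a[1]:a[3],a[0]:a[2],::-1],(800,600),interpolation=cv2.INTER_CUBIC))
im(t,'tz.png',(270,90,430,210+0)) if 0 else im(t,'tz.png',(240,95,440,245))
im(s,'sz.png',(260,230,420,350+0))
E
python3 -c "
import cv2,numpy as np
a=cv2.imread('pics/tz.png');b=cv2.imread('pics/sz.png')
cv2.imwrite('pics/both.png',np.hstack([cv2.resize(a[:,150:550],(400,600)),b[:,100:500]]))"
```

```text
farL [0.6461 0.0356 0.079 ]
farR [ 0.6484 -0.0925  0.079 ]
nearL [0.4795 0.0308 0.079 ]
nearR [ 0.4798 -0.0958  0.079 ]
stopinL [0.4958 0.0186 0.079 ]
stopoutL mid [0.4795 0.0308 0.079 ]
trayFL [0.7651 0.0501 0.035 ]
trayFR [ 0.7708 -0.0965  0.035 ]
sc (282, 263) [ 0.481  -0.0875  0.079 ]
sc (328, 246) [0.4869 0.0209 0.079 ]
sc (377, 291) [0.6455 0.0396 0.079 ]
sc (331, 312) [ 0.6443 -0.0669  0.079 ]
sc (417, 347) [0.7717 0.0496 0.035 ]
sc (354, 383) [ 0.7768 -0.0975  0.035 ]
sc (374, 309) [0.6523 0.031  0.035 ]
sc (322, 345) [ 0.6747 -0.1051  0.035 ]
```

View pics/both.png

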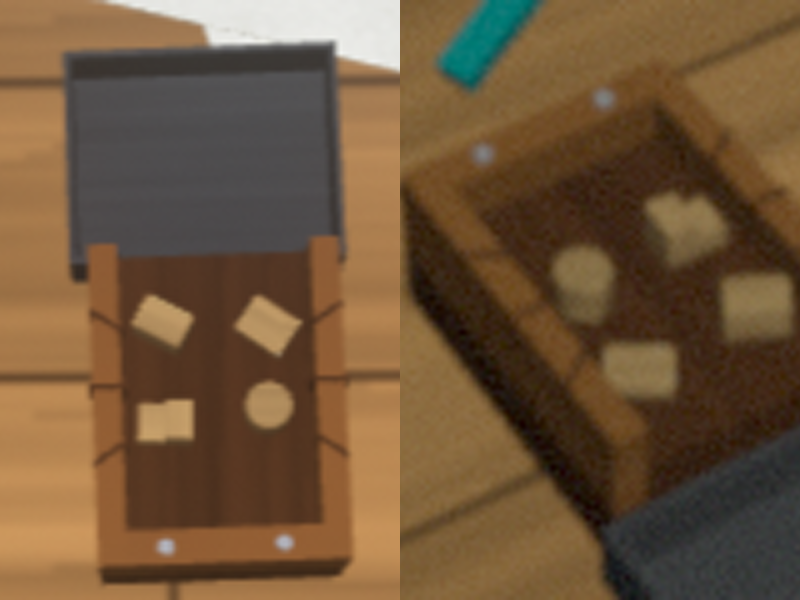

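```bash
for i in 1; do python3 -m creep '[[87,0.45,-0.75,0,0,0,3.75],[87,0.45,-0.75,0,0,0,3.75],[87,0.45,-0.75,0,0,0,3.75],[87,0.45,-0.75,0,0,0,3.75],[87,0.45,-0.75,0,0,0,3.75],[87,0.45,-0.75,0,0,0,3.75],[87,0.45,-0.75,0,0,0,3.75],[87,0.45,-0.75,0,0,0,3.75]]' 10
python3 -m creep '[[87,0.46,-0.76,0,0,0,3.75],[87,0.46,-0.76,0,0,0,3.75],[87,0.46,-0.76,0,0,0,3.75],[87,0.46,-0.76,0,0,0,3.75],[87,0.46,-0.76,0,0,0,3.75],[87,0.46,-0.76,0,0,0,3.75],[87,0.46,-0.76,0,0,0,3.75],[87,0.46,-0.76,0,0,0,3.75]]'
python3 -m creep '[[87,0,0,0,0,0,0],[87,0,0,0,0,0,0]]'; done
python3 - <<'E'
from fit import *
st=r.get_state();print(st['joints'],st['contact_force'])
p=capture('wrist');save(p,'w1')
for d in outline_of(p,'brush'):
    print(d['bbox'],d['conf'])
    q,v=fit(M['brush'],[(p,d['region'])],[.445,.320,np.radians(37.3)]);print(np.round(q,4),np.degrees(q[2]),v)
E
```

```text
time_s: 2.37
tcp_pos: [0.3532, 0.4708, 0.2267]
eef_rot: [-180.0, -0.0, 7.3]
contact_force: [0.2, -0.8, 0.3]
gripper_width: 0.0868
gripper_force: 0.0
time_s: 3.03
tcp_pos: [0.4452, 0.3188, 0.2268]
eef_rot: [-180.0, -0.0, 37.3]
contact_force: [-0.6, -0.3, 0.0]
gripper_width: 0.0872
gripper_force: 0.0
time_s: 3.2
tcp_pos: [0.4453, 0.3189, 0.2268]
eef_rot: [-180.0, -0.0, 37.0]
contact_force: [0.3, 0.7, -0.6]
gripper_width: 0.0873
gripper_force: 0.0
[ 5.61099115e+01  8.54871586e+00 -1.54959941e+01  9.56709379e-04
 -6.59300396e+01  7.08551109e+01] [ 0.273716    0.72155669 -0.56612325]
[232.0, 305.4, 262.7, 332.2] 0.97
[0.445 0.32  0.651] 37.3 0.0
[333.7, 359.8, 441.9, 395.8] 0.85
[0.445 0.32  0.651] 37.3 0.0
[288.0, 88.4, 349.2, 285.6] 0.68
[0.4452 0.3211 0.6642] 38.05307318290303 0.9556156101135947
```

```bash
python3 -m creep '[[87,0,0.02,-0.97,0,0,0.1],[87,0,0.02,-0.97,0,0,0.1],[87,0,0.02,-0.97,0,0,0.1],[87,0,0.02,-0.97,0,0,0.1],[87,0,0,-0.97,0,0,0.1],[87,0,0,-0.97,0,0,0.1],[87,0,0,-0.97,0,0,0.1],[87,0,0,-0.97,0,0,0.1]]'
python3 -m creep '[[15,0,0,0,0,0,0],[15,0,0,0,0,0,0],[15,0,0,0,0,0,0],[15,0,0,0,0,0,0],[15,0,0,0,0,0,0],[15,0,0,0,0,0,0]]' 45
```

```text
time_s: 3.97
tcp_pos: [0.4444, 0.3227, 0.0315]
eef_rot: [-180.0, -0.0, 37.9]
contact_force: [-1.2, 0.7, 0.6]
gripper_width: 0.0869
gripper_force: 0.0
time_s: 4.47
tcp_pos: [0.4452, 0.3224, 0.0338]
eef_rot: [-180.0, -0.1, 37.9]
contact_force: [0.1, 0.6, -0.4]
gripper_width: 0.0525
gripper_force: 0.0
```

```bash
python3 -m creep '[[15,0,0,0,0,0,0],[15,0,0,0,0,0,0],[15,0,0,0,0,0,0],[15,0,0,0,0,0,0],[15,0,0,0,0,0,0],[15,0,0,0,0,0,0],[15,0,0,0,0,0,0],[15,0,0,0,0,0,0]]' 45
```

```text
time_s: 5.13
tcp_pos: [0.4447, 0.3217, 0.0326]
eef_rot: [180.0, 0.0, 37.9]
contact_force: [-1.2, 0.5, 0.0]
gripper_width: 0.0197
gripper_force: 45.0
```

```bash
python3 -m creep '[[15,0,0,0.5,0,0,0],[15,0,0,1,0,0,0],[15,0,0,1,0,0,0],[15,0,0,1,0,0,0],[15,0,0,1,0,0,0],[15,0,0,1,0,0,0],[15,0,0,0.5,0,0,0]]'
python3 -m creep '[[15,0.32,-0.84,0,0,0,-4.56],[15,0.32,-0.84,0,0,0,-4.56],[15,0.32,-0.84,0,0,0,-4.56],[15,0.32,-0.84,0,0,0,-4.56],[15,0.32,-0.84,0,0,0,-4.56],[15,0.32,-0.84,0,0,0,-4.56],[15,0.32,-0.84,0,0,0,-4.56],[15,0.32,-0.84,0,0,0,-4.56]]'
python3 -m creep '[[15,0.32,-0.84,0,0,-4,0],[15,0.32,-0.84,0,0,-4,0],[15,0.32,-0.84,0,0,-4,0],[15,0.32,-0.84,0,0,-4,0],[15,0.32,-0.84,0,0,-4,0],[15,0.32,-0.84,0,0,-4,0],[15,0.32,-0.84,0,0,-4,0],[15,0.32,-0.84,0,0,0,0]]'
python3 -m creep '[[15,0,0,0,0,0,0],[15,0,0,0,0,0,0]]'
cat > tip.py <<'E'
from h import *
s=r.get_state();R=Ro.from_euler('xyz',s['eef_rot'],degrees=True).as_matrix()
# tool frame at grasp: Rz(yaw)Rx(180): tip in brush (-.084,0,.006), TCP z .0326
o=np.array([-.084,0,.006-.0326]);t=np.array([o[0],-o[1],-o[2]])
print('tip',np.round(s['tcp_pos']+R@t,4),'t',s['time_s'],'tcp',np.round(s['tcp_pos'],4),'rot',np.round(s['eef_rot'],1),'w',s['gripper_width'],s['gripper_force'])
E
python3 tip.py
python3 - <<'E'
from h import *
F=[]
for i in range(6):
    p=capture('top') if i==0 else capture('wrist'); F.append(r.get_state()['contact_force'])
    if i==0: save(p,'top1')
print(np.round(F,1).tolist(),np.mean(F,0))
import numpy as np
a=p['frame'];b=cv2.imread('pics/top1.png')[95:275,220:460]
cv2.imwrite('pics/c1.png',np.hstack([cv2.resize(a[:,:,::-1],(400,300)),cv2.resize(b,(400,300))]))
E
```

```text
time_s: 5.72
tcp_pos: [0.4455, 0.3224, 0.1856]
eef_rot: [-180.0, -0.2, 37.9]
contact_force: [0.4, 0.2, -1.2]
gripper_width: 0.0196
gripper_force: 45.0
time_s: 6.38
tcp_pos: [0.5087, 0.1526, 0.1822]
eef_rot: [180.0, 0.0, 1.2]
contact_force: [-0.2, 0.5, -0.9]
gripper_width: 0.0202
gripper_force: 45.0
time_s: 7.05
tcp_pos: [0.5674, -0.014, 0.1797]
eef_rot: [178.6, -27.2, 2.1]
contact_force: [-0.2, -3.1, -2.4]
gripper_width: 0.0198
gripper_force: 45.0
time_s: 7.22
tcp_pos: [0.5723, -0.0136, 0.1829]
eef_rot: [179.1, -27.4, 1.4]
contact_force: [1.4, 0.2, -1.2]
gripper_width: 0.0194
gripper_force: 45.0
tip [ 0.5099 -0.0155  0.1207] t 7.2167 tcp [ 0.5723 -0.0136  0.1829] rot [179.1 -27.4   1.4] w 0.019407730617025564 44.99849081039429
[[0.1, 0.3, -1.1], [0.1, 1.2, -1.2], [0.6, -0.2, -0.4], [0.2, 1.1, -2.1], [-0.1, 0.9, -0.6], [0.6, 0.5, -1.3]] [ 0.2616822   0.62842098 -1.11182563]
```

View pics/c1.png

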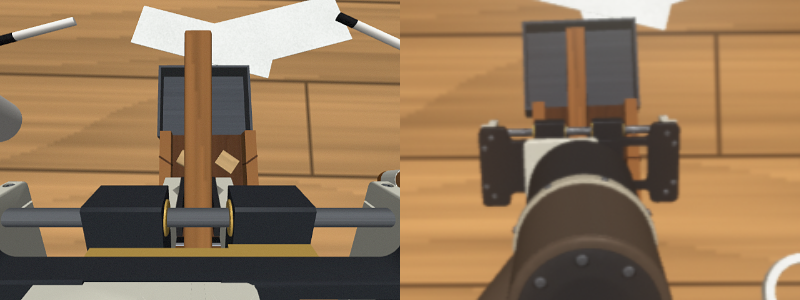

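```bash
cat > f.py <<'E'
from h import *
F=[]
for i in range(5): capture('wrist');F.append(r.get_state()['contact_force'])
s=r.get_state();print('F',np.round(np.mean(F,0),2),'z',round(s['tcp_pos'][2],4))
E
python3 -m creep '[[15,0.06,0,-0.6,0,0,0],[15,0,0,-0.8,0,0,0],[15,0,0,-0.6,0,0,0],[15,0,0,-0.36,0,0,0],[15,0,0,0,0,0,0]]'|head -2
python3 tip.py;python3 f.py
for i in 1 2 ; do :; done
python3 -m creep '[[15,0,0,-0.04,0,0,0],[15,0,0,-0.04,0,0,0]]' >/dev/null; python3 f.py
python3 -m creep '[[15,0,0,-0.04,0,0,0],[15,0,0,-0.04,0,0,0]]' >/dev/null; python3 f.py
```

```text
time_s: 7.93
tcp_pos: [0.5798, -0.0174, 0.1411]
tip [ 0.5169 -0.0195  0.0794] t 7.9333 tcp [ 0.5798 -0.0174  0.1411] rot [179.  -26.9   1.4] w 0.019663943438264265 44.9984335899353
F [-0.07 -0.37 -1.29] z 0.1425
F [ 0.11 -0.07 -1.48] z 0.1412
F [ 0.24  0.02 -1.31] z 0.14
```

```bash
python3 - <<'E'
from h import *
s=r.get_state();print(np.round(s['joints'],1),s['tcp_pos'],s['eef_rot'],s['contact_force'])
E
python3 -m creep '[[15,0,0,0,0,0,0]]'
```

```text
[ 11.    2.5 -58.2  61.   -5.9  20.6] [ 0.58058023 -0.01651633  0.13999398] [179.07530419 -26.8239849    1.50366836] [-0.72152853 -0.35574232 -1.17393666]
time_s: 9.1
tcp_pos: [0.5806, -0.0165, 0.14]
eef_rot: [179.1, -26.8, 1.5]
contact_force: [-0.2, 0.6, -1.5]
gripper_width: 0.0197
gripper_force: 45.0
```

```bash
python3 -m creep '[[15,0.0,0,0,0,2,0],[15,0,0,0,0,2,0],[15,0,0,0,0,2,0],[15,0,0,0,0,2,0],[15,0,0,0,0,0,0]]'>/dev/null
python3 tip.py; python3 -m creep '[[15,0,0,-0.2,0,0,0],[15,0,0,-0.2,0,0,0],[15,0,0,-0.2,0,0,0],[15,0,0,0,0,0,0]]'>/dev/null;python3 tip.py
python3 - <<'E'
from h import *
s=r.get_state();print(np.round(s['joints'],1))
E
python3 f.py
```

```text
tip [ 0.5224 -0.0261  0.0914] t 9.5167 tcp [ 0.5907 -0.0238  0.1471] rot [178.6 -21.7   1.3] w 0.019434219656765533 44.99869644641876
tip [ 0.5182 -0.0294  0.0733] t 9.85 tcp [ 0.5866 -0.027   0.1288] rot [178.3 -21.5   1.3] w 0.01962949654235984 44.99888777732849
[ 20.2   6.2 -46.2  25.8 -19.5  47.8]
F [ 0.72  0.06 -1.54] z 0.1312
```

```bash
python3 -m creep '[[15,-0.1,0.19,0,0,0,0],[15,-0.1,0.19,0,0,0,0],[15,-0.1,0.18,0,0,0,0],[15,0,0,-0.26,0,0,0],[15,0,0,-0.26,0,0,0],[15,0,0,0,0,0,0]]'>/dev/null;python3 tip.py
python3 f.py
python3 - <<'E'
from h import *
s=r.get_state();print(np.round(s['joints'],1))
E
python3 tip.py
```

```text
tip [ 0.5118 -0.0139  0.0614] t 10.6 tcp [ 0.5801 -0.0115  0.117 ] rot [178.4 -21.5   1.4] w 0.019938805889012597 44.99883413314819
F [-0.03 -0.18 -1.36] z 0.1185
[ 21.    6.4 -49.5  31.9 -16.5  40.7]
tip [ 0.5132 -0.0138  0.0628] t 10.85 tcp [ 0.5815 -0.0114  0.1185] rot [178.4 -21.7   1.4] w 0.019714024066589075 44.9986857175827
```

```bash
D() { python3 f.py; }
python3 -m creep '[[15,-0.06,-0.06,-0.06,0,0,0],[15,0,0,-0.06,0,0,0]]'>/dev/null;D
python3 -m creep '[[15,0,0,-0.04,0,0,0],[15,0,0,-0.04,0,0,0]]'>/dev/null;D
python3 -m creep '[[15,0,0,-0.04,0,0,0],[15,0,0,-0.04,0,0,0]]'>/dev/null;D;python3 tip.py
```

```text
F [-0.2   0.3  -1.71] z 0.115
F [ 0.24  0.12 -0.76] z 0.1132
F [-0.19 -0.33  0.88] z 0.1112
tip [ 0.5116 -0.0156  0.0555] t 12.1 tcp [ 0.5798 -0.0133  0.1112] rot [178.4 -21.6   1.4] w 0.01951300970567954 44.99953508377075
```

```bash
python3 -m creep '[[15,0.15,0,0.02,0,0,0],[15,0.25,0.006,0,0,0,0],[15,0.25,0.006,0,0,0,0],[15,0.25,0.006,0,0,0,0],[15,0.25,0.006,0,0,0,0],[15,0.25,0.006,0,0,0,0],[15,0.25,0.006,0,0,0,0],[15,0.25,0.006,0,0,0,0]]'|sed -n '2p;4p'
python3 tip.py;python3 f.py
python3 -c "
from h import *
save(capture('scene'),'s2');print(np.round(r.get_state()['joints'],1))
a=cv2.imread('pics/s2.png')[230:380,250:450];cv2.imwrite('pics/s2c.png',cv2.resize(a,(800,600),interpolation=cv2.INTER_CUBIC))"
```

```text
tcp_pos: [0.6278, -0.0122, 0.1113]
contact_force: [-2.0, -0.4, 1.2]
tip [ 0.5595 -0.0145  0.0557] t 12.7667 tcp [ 0.6278 -0.0122  0.1113] rot [178.4 -21.6   1.4] w 0.01955471475908064 45.00012159347534
F [ 0.86 -0.55  0.75] z 0.1118
[ 19.5  11.1 -43.9  29.1 -16.8  44.9]
```

View pics/s2c.png

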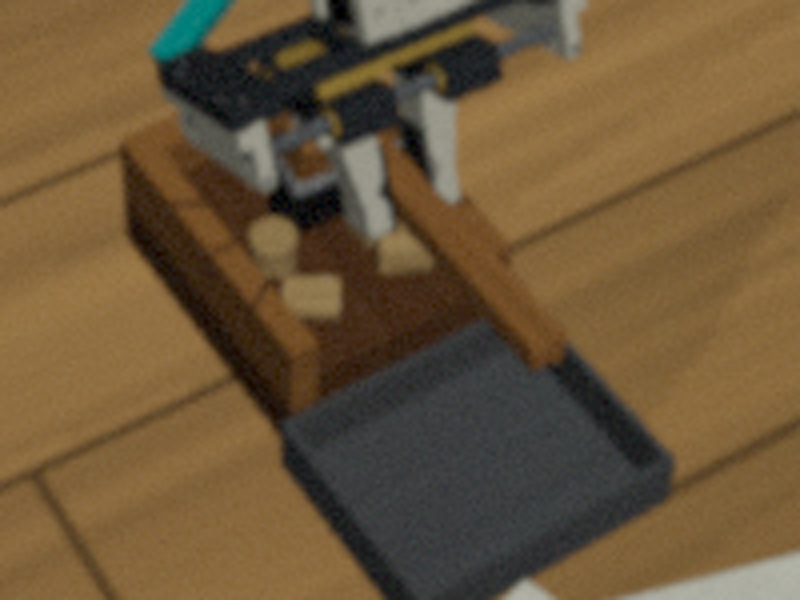

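```bash
python3 -m creep '[[15,0.25,0.006,0,0,0,0],[15,0.25,0.006,0,0,0,0],[15,0.25,0.006,0,0,0,0],[15,0.25,0.006,0,0,0,0],[15,0.25,0.006,0,0,0,0],[15,0.25,0.006,0,0,0,0],[15,0.25,0.006,0,0,0,0],[15,0.25,0.006,0,0,0,0]]'|sed -n '2p;4p'
python3 -m creep '[[15,0.25,0.006,0,0,0,0],[15,0.25,0.006,0,0,0,0],[15,0.25,0.006,0,0,0,0],[15,0.25,0.006,0,0,0,0],[15,0.25,0.006,0,0,0,0],[15,0.25,0.006,0,0,0,0],[15,0.25,0.006,0,0,0,0],[15,0.25,0.006,0,0,0,0]]'|sed -n '2p;4p'
python3 tip.py
python3 -c "
from h import *
t=capture('scene');save(t,'s3');print(np.round(r.get_state()['joints'],1))
for n in ('offcut_block','offcut_slip','offcut_dowel','offcut_step'): print(n,[(np.round(d['bbox']).astype(int).tolist(),round(d['conf'],2),np.round(ray(t,((d['bbox'][0]+d['bbox'][2])/2,d['bbox'][3]-2),.056),3)) for d in search_frame(t,n)][:4])
"
```

```text
tcp_pos: [0.6778, -0.011, 0.1114]
contact_force: [-1.3, -0.0, 0.4]
tcp_pos: [0.7278, -0.0097, 0.1113]
contact_force: [1.1, -0.4, -2.4]
tip [ 0.6595 -0.0121  0.0556] t 14.4 tcp [ 0.7278 -0.0097  0.1113] rot [178.4 -21.6   1.4] w 0.019648276177296083 44.99914526939392
[ 17.6  19.8 -28.4  19.7 -22.6  56.5]
offcut_block [([366, 325, 379, 331], 0.49, array([ 0.706, -0.01 ,  0.056]))]
offcut_slip [([321, 300, 336, 314], 0.45, array([ 0.627, -0.062,  0.056])), ([474, 241, 519, 283], 0.19, array([0.734, 0.28 , 0.056]))]
offcut_dowel [([312, 284, 325, 301], 0.5, array([ 0.588, -0.062,  0.056]))]
offcut_step [([357, 314, 372, 330], 0.64, array([ 0.696, -0.023,  0.056]))]
```

```bash
python3 -m creep '[[15,0,0,0.8,0,0,0],[15,0,0,0.8,0,0,0]]'|sed -n '2p;4p'
python3 -m creep '[[15,-0.74,-0.18,0,0,0,0],[15,-0.74,-0.18,0,0,0,0],[15,-0.74,-0.18,0,0,0,0],[15,-0.74,-0.18,0,0,0,0],[15,-0.74,-0.18,0,0,0,0],[15,-0.74,-0.18,0,0,0,0],[15,-0.74,-0.18,0,0,0,0],[15,-0.74,-0.18,0,0,0,0]]'|sed -n '2p;4p'
python3 -m creep '[[15,0,0,0,0,0,0]]' >/dev/null
python3 tip.py;python3 -c "
from h import *
print(np.round(r.get_state()['joints'],1))"
```

```text
tcp_pos: [0.7255, -0.0102, 0.15]
contact_force: [0.5, 0.3, -0.6]
tcp_pos: [0.5777, -0.0461, 0.1515]
contact_force: [-1.1, 0.2, -2.0]
tip [ 0.5068 -0.0494  0.0955] t 15.5667 tcp [ 0.5751 -0.0472  0.151 ] rot [178.4 -21.5   1.3] w 0.02014774580233248 44.998565912246704
[ 19.1   3.5 -43.9  20.1 -23.8  54.8]
```

```bash
python3 -m creep '[[15,0.15,0.04,-0.4,0,0,0],[15,0,0,-0.4,0,0,0],[15,0,0,-0.4,0,0,0],[15,0,0,-0.25,0,0,0],[15,0,0,-0.05,0,0,0],[15,0,0,0,0,0,0]]'|sed -n '2p;4p'
python3 f.py; python3 tip.py;python3 -c "
from h import *
print(np.round(r.get_state()['joints'],1))"
```

```text
tcp_pos: [0.5825, -0.045, 0.1137]
contact_force: [0.0, -0.0, -1.0]
F [ 0.06 -0.33 -1.45] z 0.1146
tip [ 0.5151 -0.047   0.0589] t 16.3167 tcp [ 0.5833 -0.0446  0.1146] rot [178.4 -21.7   1.4] w 0.019814184594190407 44.998823404312134
[ 17.5   7.  -48.3  28.  -16.   47.8]
```

```bash
python3 -m creep '[[15,-0.1,-0.04,-0.06,0,0,0],[15,0,0,-0.04,0,0,0]]'>/dev/null;python3 f.py
python3 -m creep '[[15,0,0,-0.03,0,0,0],[15,0,0,0,0,0,0]]'>/dev/null;python3 f.py;python3 tip.py
```

```text
F [0.16 0.4  0.32] z 0.1118
F [0.88 0.26 1.68] z 0.1109
tip [ 0.5123 -0.0481  0.0552] t 17.15 tcp [ 0.5805 -0.0457  0.1109] rot [178.4 -21.6   1.4] w 0.019482882305254197 45.00225484371185
```

```bash
python3 -m creep '[[15,0.15,0,0.03,0,0,0],[15,0.25,0.006,0,0,0,0],[15,0.25,0.006,0,0,0,0],[15,0.25,0.006,0,0,0,0],[15,0.25,0.006,0,0,0,0],[15,0.25,0.006,0,0,0,0],[15,0.25,0.006,0,0,0,0],[15,0.25,0.006,0,0,0,0]]'|sed -n '2p;4p'
python3 -m creep '[[15,0.25,0.006,0,0,0,0],[15,0.25,0.006,0,0,0,0],[15,0.25,0.006,0,0,0,0],[15,0.25,0.006,0,0,0,0],[15,0.25,0.006,0,0,0,0],[15,0.25,0.006,0,0,0,0],[15,0.25,0.006,0,0,0,0],[15,0.25,0.006,0,0,0,0]]'|sed -n '2p;4p'
python3 -m creep '[[15,0.25,0.006,0,0,0,0],[15,0.25,0.006,0,0,0,0],[15,0.25,0.006,0,0,0,0],[15,0.25,0.006,0,0,0,0],[15,0.25,0.006,0,0,0,0],[15,0.25,0.006,0,0,0,0],[15,0.25,0.006,0,0,0,0],[15,0.25,0.006,0,0,0,0]]'|sed -n '2p;4p'
python3 -m creep '[[15,0,0,0.8,0,0,0],[15,0,0,0.8,0,0,0],[15,-0.4,0,0.8,0,0,0],[15,-0.9,0,0.8,0,0,0],[15,-0.9,0.2,0.5,0,0,0],[15,-0.9,0.3,0,0,0,0]]'|sed -n '2p;4p'
python3 tip.py
python3 -c "
from h import *
t=capture('scene');save(t,'s4')
a=cv2.imread('pics/s4.png')[230:395,240:460];cv2.imwrite('pics/s4c.png',cv2.resize(a,(800,600),interpolation=cv2.INTER_CUBIC))
for n in ('offcut_block','offcut_slip','offcut_dowel','offcut_step'): print(n,[(np.round(d['bbox']).astype(int).tolist(),round(d['conf'],2)) for d in search_frame(t,n)][:4])
"
```

```text
tcp_pos: [0.6284, -0.0448, 0.1113]
contact_force: [-2.5, 3.3, 0.9]
tcp_pos: [0.6785, -0.0435, 0.1115]
contact_force: [-3.8, 3.0, 1.4]
tcp_pos: [0.7285, -0.0424, 0.1113]
contact_force: [-1.5, 2.6, -2.8]
tcp_pos: [0.652, -0.0301, 0.2079]
contact_force: [0.6, 0.7, -1.4]
tip [ 0.584  -0.0324  0.1518] t 19.65 tcp [ 0.652  -0.0301  0.2079] rot [178.4 -21.9   1.3] w 0.019529697363497273 44.99782741069794
offcut_block [([366, 321, 378, 333], 0.52)]
offcut_slip [([330, 338, 347, 355], 0.55)]
offcut_dowel [([355, 326, 371, 344], 0.6)]
offcut_step [([362, 310, 374, 330], 0.62)]
```

View pics/s4c.png

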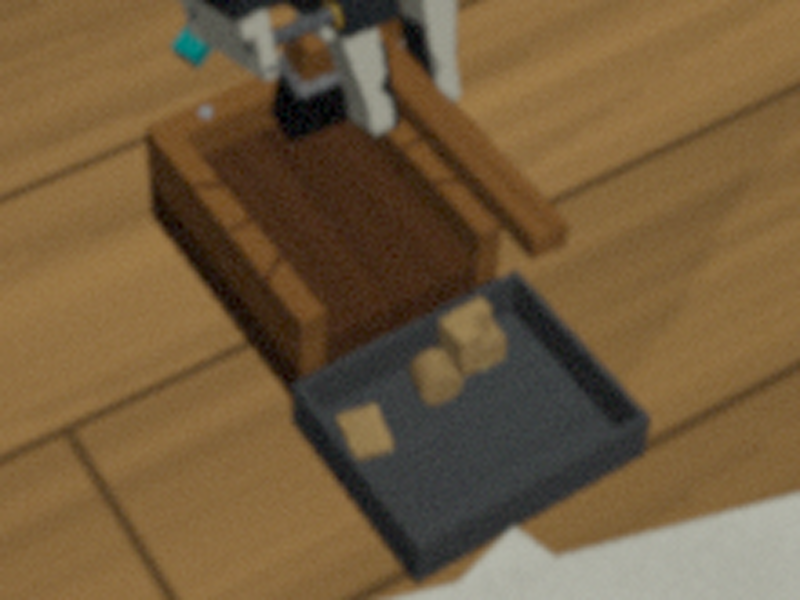

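```bash
python3 -m creep '[[15,-0.52,0.88,0,0,2.7,0],[15,-0.52,0.88,0,0,2.7,0],[15,-0.52,0.88,0,0,2.7,0],[15,-0.52,0.88,0,0,2.7,0],[15,-0.52,0.88,0,0,2.7,0],[15,-0.52,0.88,0,0,2.7,0],[15,-0.52,0.88,0,0,2.7,0],[15,-0.52,0.88,0,0,2.7,0]]'|sed -n '2,4p'
python3 -m creep '[[15,-0.52,0.88,0,0,0,4.55],[15,-0.52,0.88,0,0,0,4.55],[15,-0.52,0.88,0,0,0,4.55],[15,-0.52,0.88,0,0,0,4.55],[15,-0.52,0.88,0,0,0,4.55],[15,-0.52,0.88,0,0,0,4.55],[15,-0.52,0.88,0,0,0,4.55],[15,-0.52,0.88,0,0,0,4.55]]'|sed -n '2,4p'
python3 -m creep '[[15,0,0,-0.2,0,0,0],[15,0,0,0,0,0,0]]'|sed -n '2,4p'
python3 tip.py
python3 -c "
from h import *
t=capture('scene');save(t,'s5');w=capture('top');save(w,'t5')
a=cv2.imread('pics/s5.png')[110:395,240:560];b=cv2.imread('pics/t5.png')[95:320,120:380];cv2.imwrite('pics/s5c.png',np.hstack([cv2.resize(a,(400,356)),cv2.resize(b,(400,356))]))
print(np.round(r.get_state()['joints'],1))"
```

```text
tcp_pos: [0.5468, 0.1475, 0.2038]
eef_rot: [178.9, 0.1, 1.3]
contact_force: [1.1, -1.3, -1.9]
tcp_pos: [0.4426, 0.3238, 0.2036]
eef_rot: [178.9, -0.0, 37.9]
contact_force: [0.6, 0.5, -1.9]
tcp_pos: [0.4423, 0.3234, 0.1978]
eef_rot: [178.9, 0.0, 37.8]
contact_force: [-0.7, -1.0, -2.1]
tip [0.3762 0.2716 0.1713] t 21.4 tcp [0.4423 0.3234 0.1978] rot [178.9   0.   37.8] w 0.01955800540015358 44.99857842922211
[ 57.3   9.8 -18.3   1.2 -62.3  69.8]
```

View pics/s5c.png

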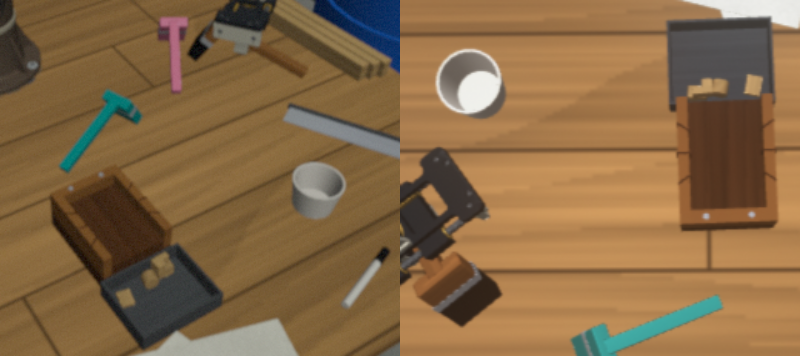

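```bash
python3 -m creep '[[15,0.05,-0.03,-0.8,0.87,0.68,0],[15,0.05,-0.03,-0.9,0,0,0],[15,0,0,-0.9,0,0,0],[15,0,0,-0.9,0,0,0],[15,0,0,-0.9,0,0,0],[15,0,0,-0.9,0,0,0],[15,0,0,-0.7,0,0,0],[15,0,0,-0.2,0,0,0]]'|sed -n '2,4p'
python3 f.py
python3 -m creep '[[15,0,0,-0.15,0,0,0],[15,0,0,-0.1,0,0,0]]'|sed -n '2,4p';python3 f.py
```

```text
tcp_pos: [0.4447, 0.3185, 0.0413]
eef_rot: [180.0, 0.2, 37.5]
contact_force: [0.0, -0.8, -1.9]
F [ 0.02  0.23 -1.42] z 0.0453
tcp_pos: [0.4453, 0.3212, 0.0386]
eef_rot: [-179.9, -0.1, 37.7]
contact_force: [0.7, -1.3, -1.9]
F [-0.32  0.09 -1.78] z 0.038
```

```bash
python3 -m creep '[[15,0,0,-0.1,0,0,0],[15,0,0,0,0,0,0]]'|sed -n '2p';python3 f.py
python3 -m creep '[[15,0,0,-0.08,0,0,0],[15,0,0,0,0,0,0]]'|sed -n '2p';python3 f.py
```

```text
tcp_pos: [0.4448, 0.3206, 0.035]
F [ 0.21  0.08 -1.6 ] z 0.0353
tcp_pos: [0.4449, 0.3206, 0.033]
F [ 0.13  0.28 -1.59] z 0.0333
```

```bash
python3 -m creep '[[15,0,0,-0.04,0,0,0],[15,0,0,0,0,0,0]]'|sed -n '2p';python3 f.py
python3 -m creep '[[15,0,0,-0.03,0,0,0],[15,0,0,0,0,0,0]]'|sed -n '2p';python3 f.py
```

```text
tcp_pos: [0.4449, 0.3207, 0.0324]
F [-0.79 -0.11  1.66] z 0.0324
tcp_pos: [0.4448, 0.3205, 0.0318]
F [-1.98 -1.67  5.  ] z 0.0318
```

```bash
python3 -m creep '[[15,0,0,0.04,0,0,0],[15,0,0,0,0,0,0],[24,0,0,0,0,0,0],[30,0,0,0,0,0,0],[45,0,0,0,0,0,0],[60,0,0,0,0,0,0],[60,0,0,0,0,0,0],[60,0,0,0,0,0,0]]' 10
python3 -m creep '[[60,0,0,0,0,0,0],[60,0,0,0,0,0,0],[60,0,0,0.3,0,0,0],[60,0,0,0.6,0,0,0],[60,0,0,0.9,0,0,0],[60,0,0,0.9,0,0,0],[60,0,0,0.9,0,0,0],[60,0,0,0.9,0,0,0]]'
python3 -m creep '[[60,-0.6,0.9,0.5,0,0,0],[60,-0.6,0.9,0,0,0,0],[60,-0.6,0.9,0,0,0,0],[60,-0.6,0.9,0,0,0,0],[60,-0.6,0.9,0,0,0,0],[60,-0.6,0.9,0,0,0,0],[60,0,0,0,0,0,0],[60,0,0,0,0,0,0]]' |sed -n 1,4p
python3 - <<'E'
from fit import *
P=[capture('top'),capture('scene')];save(P[0],'t6');save(P[1],'s6')
for p in P:
    x0=np.array([.4448,.3205,.04]);c=proj(p,x0)
    for d in outline_of(p,'brush'):
        b=d['bbox']
        if np.hypot((b[0]+b[2])/2-c[0],(b[1]+b[3])/2-c[1])<30:
            q,v=fit(M['brush'],[(p,d['region'])],[.4448,.3205,np.radians(37.8)]);print(np.round(q[:2],4),np.degrees(q[2]),v)
a=cv2.imread('pics/s6.png')[110:395,160:560];b=cv2.imread('pics/t6.png')[95:320,100:500]
cv2.imwrite('pics/c6.png',np.hstack([cv2.resize(a,(400,285)),cv2.resize(b,(400,285))]))
E
```

```text
time_s: 25.17
tcp_pos: [0.4449, 0.3206, 0.0325]
eef_rot: [-180.0, -0.0, 37.7]
contact_force: [-0.8, 0.4, -0.4]
gripper_width: 0.0514
gripper_force: 0.0
time_s: 25.83
tcp_pos: [0.4448, 0.3205, 0.1468]
eef_rot: [-180.0, -0.0, 37.7]
contact_force: [1.3, 0.6, 0.5]
gripper_width: 0.0599
gripper_force: 0.0
time_s: 26.5
tcp_pos: [0.3541, 0.4566, 0.1579]
eef_rot: [-180.0, -0.0, 37.8]
contact_force: [0.8, -0.6, 0.5]
[0.4447 0.3174] 37.38266708148897 0.9068451559481093
[0.4427 0.3212] 37.268596867317676 0.9129357972947229
```

View pics/c6.png

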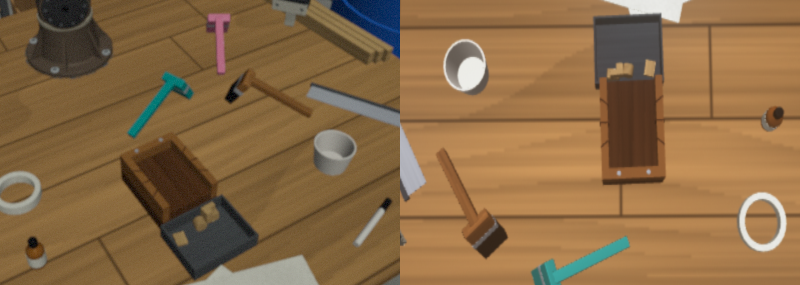

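```bash
python3 -c "
from plant import close_job
print(close_job())"
```

```text
the job is handed in; nothing more can be done
None
```

The job is handed in at about 27 s. All four offcuts are in the scrap tray, and the brush is back where it started, on its bristles and handle end. The bystanders are untouched, and the bristles pressed the bed with about 2 to 3 N.

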